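Unpack a heat-sink module at the soldering bench

ROBOT

A 6-joint arm with a two-finger parallel gripper is mounted at the origin on the work surface. World frame = base frame: x ahead of the robot, y to its left, z up, the work surface at z = 0. Lengths are in m, angles in rad, forces in N, time in s.
With the tool pointing down it reaches from about 0.35 to 1 m from the base axis. Payload 7.1 kg.
Tool frame: the origin (TCP) lies between the finger pads; the fingertips stand 22 mm ahead of it and the grasp point (between the pads) lies 3 mm ahead of it; x points along the fingers, y is the direction in which the jaws open and shut, and the axes are right-handed (so a half turn about x gives the same grasp; the last joint's range is limited). The gripper opens to 85 mm and grips with 20 to 120 N. Pads are 22 mm wide; open, the fingers measure 114 mm over their backs; the gripper's body (76 mm by 85 mm) begins 54 mm behind the grasp point. The pads swing forward as they close: fully open they stand 13 mm farther back than shut.
Start: joints at [1.204, 0.423, 1.63, -0, 1.089, -0.019], TCP at [0.213, 0.588, 0.253] pointing down, gripper open.
Joint ranges: [-3, 3], [-0.9, 2.11], [0.09, 2.58], [-1.31, 4.45], [0.11, 2.69], [-2.54, 2.54]. Speed limits (rad/s): [2.39, 2.39, 3.01, 3.14, 3.14, 3.14].

INTERFACE

Orientations are given as a rotation vector (axis times angle).
In Python, from rig import manip gives the robot as it stands. The module is installed in compiled form; this text tells all that it offers. Calls block until the motion is done:
- manip.move_to(position, orientation): joint-space move of the TCP to a pose.
- manip.servo_line(position, orientation=None, rate=0.15): straight line of the TCP; orientation=None keeps the orientation; rate is the mean speed in m/s.
- manip.set_joints(angles): joint-space move.
- manip.command_gripper(opening, f_grip=None): finger opening in m; f_grip is the grip in N (None keeps the last); returns when the fingers have stopped.
- manip.hold(seconds).
- manip.solve_ik(position, orientation): joint angles nearest the present ones, or None.
- manip.camera(name): name is "scene" or "top"; returns a dict with "image" (420x560x3 uint8, red, green, blue), "fx", "fy", "cx", "cy" (pixels), "cam_to_world" (4x4, takes a point from camera to world coordinates). Camera axes: x right, y down, z forward; pixel columns grow to the right and rows downward; lengths in m; the calibration is good to about 2 mm. A picture is of the moment at which its call begins. There is no depth.
A pose or a line that the arm cannot do raises manip.IKError and nothing moves.
- manip.sign_off(): hands the job in, once; it reports no verdict.
Readings, each from a call of its own:
- manip.get_time(): time.
- manip.get_joint_positions(): joint angles.
- manip.get_joint_vel(): joint speeds.
- manip.get_tau(): joint torques, N m.
- manip.get_position(): TCP position.
- manip.get_ee_rot(): TCP orientation.
- manip.get_contact_force(): force on the tool from outside, world axes, zero at the start.
- manip.get_torque(): the same for the moment, N m.
- manip.get_width(): finger opening in m.
Only numpy, scipy, OpenCV 4.12 (cv2) and the standard library are available. Lean on these libraries where they do the work, as an engineer would, in place of code of your own. Each camera call takes 0.05 s, during which the arm holds its last target.

TASK

Unpack the stack on the flat pallet: lift both plywood spacer plates off it and put them in a pile of their own on the low aluminium block, centred on it and lengthways along it, with the two plates squarely one on the other, and lay the upper heat-sink module the right way up and flat on the floor of the shallow tray. The bottom module stays uncovered where it is on the pallet. Set things down rather than drop them, keep the plates and modules roughly level, and leave the other things on the bench alone.

Things in the scene. Friction and masses are not known exactly. Their poses are not given: they have to be found in the camera images.
- pallet: flat grey plastic slab 170 (x) x 100 (y) x 10 mm, fixed to the bench; the stack stands on its centre, its length about along x: from below, lower module, lower spacer plate, upper module, upper spacer plate, 98 mm above the bench in all. Each layer can be a few mm and a few degrees off the one below. Origin: centre of the slab's underside
- stand: low aluminium block 110 (x) x 44 (y) x 24 mm high, fixed to the bench, place for the pile of spacer plates, which are wider and longer than it. Origin: centre of its underside, on the bench
- tray: shallow open grey tray 200 (x) x 130 (y) x 16 mm high outside, walls 4 mm thick, its floor 4 mm above the bench, fixed. Origin: centre of its underside, on the bench
- spacer_up: upper spacer plate, on top of the stack: plywood plate with two windows (each 35 x 34 mm), 130 (x) x 62 (y) x 12 mm thick, about 0.07 kg; it sticks out 8 mm past the module on each long side. Origin: centre of its underside; x along its length, z up
- spacer_low: lower spacer plate, between the two modules, same as the upper: plywood plate with two windows (each 35 x 34 mm), 130 (x) x 62 (y) x 12 mm thick, about 0.07 kg; it sticks out 8 mm past the module on each long side. Origin: centre of its underside; x along its length, z up
- module_up: upper module: finned aluminium heat sink on a green circuit board: board 124 (x) x 46 (y) x 4 mm, on it the heat sink 90 x 46 mm with its fins along x, its flat sides 46 mm apart in y, from 4 to 32 mm above the origin, and a black connector 12 x 34 x 12 mm at either end of the board; total height 32 mm, about 0.25 kg. Origin: centre of its underside; z up
- module_low: lower module, at the bottom of the stack, to be left in place: same as the upper module (124 x 46 x 32 mm). Origin: centre of its underside
- spool: bystander: white solder spool, 60 mm across, 40 mm high. Origin: centre of its underside
- carton: bystander: plain cardboard carton 110 (x) x 70 (y) x 60 mm. Origin: centre of its underside
- driver: bystander: screwdriver 170 mm long lying along its x, red handle to its -x. Origin: underside, near the middle of its length
- lens: bystander: bench magnifier, steel foot 90 (x) x 70 (y) mm with a post and a round lens 72 mm across at +y, 95 mm high. Origin: centre of its underside
Mind the look-alikes: they are no part of the job. Leave any green or red look-alike of the spacer_low alone.

How it is judged:
At the end, for the whole second after the job is handed in: Plates flat on the block: lower one within 20 mm of its centre and 14 deg of its length, the other on it within 10 mm and 7 deg (either order). Upper module upright, flat on the tray floor inside the walls. Bottom module upright, within 15 mm of its start. All four at rest (((horizontal distance between spacer_up and stand below 0.02 m and z of spacer_up in the frame of stand between 0.019 and 0.029 m and angle between the x axis of spacer_up and the x axis of stand, either way round below 0.25 rad and horizontal distance between spacer_low and spacer_up below 0.01 m and angle between the x axis of spacer_low and the x axis of spacer_up, either way round below 0.12 rad and z of spacer_low in the frame of stand between 0.031 and 0.041 m and angle between each of spacer_up, spacer_low's own z axis and vertical below 0.06 rad) or (horizontal distance between spacer_low and stand below 0.02 m and z of spacer_low in the frame of stand between 0.019 and 0.029 m and angle between the x axis of spacer_low and the x axis of stand, either way round below 0.25 rad and horizontal distance between spacer_up and spacer_low below 0.01 m and angle between the x axis of spacer_up and the x axis of spacer_low, either way round below 0.12 rad and z of spacer_up in the frame of stand between 0.031 and 0.041 m and angle between each of spacer_low, spacer_up's own z axis and vertical below 0.06 rad)) and x of module_up in the frame of tray between -0.08 and 0.08 m and y of module_up in the frame of tray between -0.055 and 0.055 m and z of module_up in the frame of tray between 0.001 and 0.009 m and angle between module_up's own z axis and vertical below 0.05 rad and distance of module_low from where it was at the start of the episode below 0.015 m and angle between module_low's own z axis and vertical below 0.06 rad and linear speed of each of spacer_up, spacer_low, module_up, module_low below 0.02 m/s); the robot touches nothing.
It fails at once if the spool, carton, screwdriver or magnifier is shifted by more than 30 mm (distance of any of spool, carton, driver, lens from where it was at the start of the episode above 0.03 m).
It fails at once if a plate or module is tipped by more than 35 degrees (angle between any of spacer_up, spacer_low, module_up, module_low's own z axis and vertical above 0.61 rad).
It fails at once if a plate or module is dropped or thrown: faster than 0.7 m/s (a fall of about 25 mm) with no finger on it ((linear speed of spacer_up above 0.7 m/s and contact force between spacer_up and the fingers below 0.05 N) or (linear speed of spacer_low above 0.7 m/s and contact force between spacer_low and the fingers below 0.05 N) or (linear speed of module_up above 0.7 m/s and contact force between module_up and the fingers below 0.05 N)).
It also fails if it takes over 72 s, if anything falls off the work surface, if the arm or the gripper's body presses on something with over 40 N, if the wrist force passes 120 N, or if a joint passes its speed limit or range.

## Working session

There is one attempt and no reset: what is moved stays moved. The work goes in short steps, each a Python script; the robot and the scene stay as the last script left them, time stands still between calls to the robot, and variables do not carry over. Pictures are saved under pics/ and viewed, and the job is handed in when it is done.

```bash
mkdir -p pics; ls; python3 - <<'E'
from rig import manip
import cv2
for n in("scene","top"):
    c=manip.camera(n)
    cv2.imwrite(f"pics/{n}0.png",c["image"][:,:,::-1])
    print(n,c["fx"],c["fy"],c["cx"],c["cy"]);print(c["cam_to_world"].round(4))
print(manip.get_time(),manip.get_position(),manip.get_ee_rot(),manip.get_width())
E
```

```text
pics
scene 449.33041721217967 449.33041721217967 277.49518272718905 218.06201337855913
[[-0.7724  0.3553 -0.5265  1.2374]
 [ 0.635   0.4502 -0.6278  0.9133]
 [ 0.014  -0.8192 -0.5733  0.8671]
 [ 0.      0.      0.      1.    ]]
top 479.8487107891 479.8487107891 280.11058574644807 216.13135196930492
[[-0.0219 -0.9932  0.1145  0.3606]
 [-0.9996  0.024   0.0172  0.0205]
 [-0.0198 -0.114  -0.9933  1.5357]
 [ 0.      0.      0.      1.    ]]
0.1 [0.21281975 0.58713893 0.25259305] [ 0.27177927  1.55377498 -0.27400831] 0.08549087010821932
```

View pics/scene0.png

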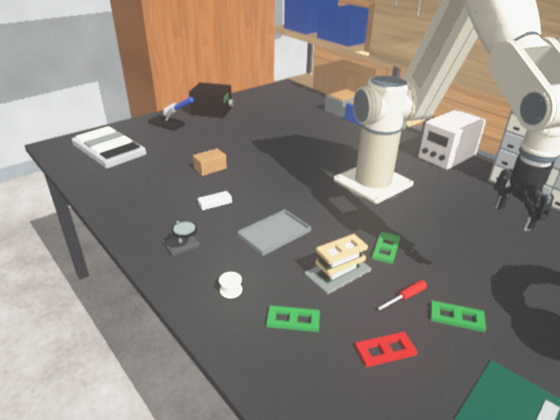

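View pics/top0.png

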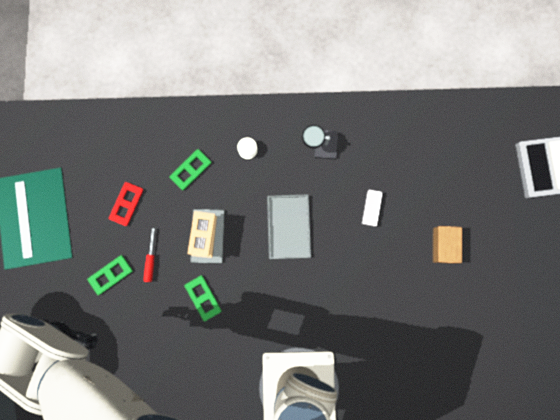

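The top view shows the stack at (205,235), the tray at (289,227), the aluminium block at (372,208), the spool at (247,148), the lens at (318,138), the driver at (150,255) and the carton at (448,245). Things that could be taken for a spacer plate in the top view:
- the plywood plate on the stack at (203,234), which matches the description
- green look-alikes at (190,169), (110,275) and (202,298)
- a red look-alike at (126,204)

I choose the plywood one and will check it in a close crop.

```bash
python3 - <<'E'
import cv2,numpy as np
t=cv2.imread("pics/top0.png");s=cv2.imread("pics/scene0.png")
a=cv2.resize(t[195:275,170:260],None,fx=4.4,fy=4.4,interpolation=cv2.INTER_CUBIC)
b=cv2.resize(s[225:295,300:380],None,fx=5,fy=5,interpolation=cv2.INTER_CUBIC)
h=352
im=np.hstack([a[:h],b[:h] if b.shape[0]>=h else cv2.copyMakeBorder(b,0,h-b.shape[0],0,0,0)])
cv2.imwrite("pics/crop0.png",im)
c=cv2.resize(t[180:270,255:395],None,fx=5,fy=5,interpolation=cv2.INTER_CUBIC)
cv2.imwrite("pics/crop1.png",c)
E
```

```text
(no output)
```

View pics/crop0.png

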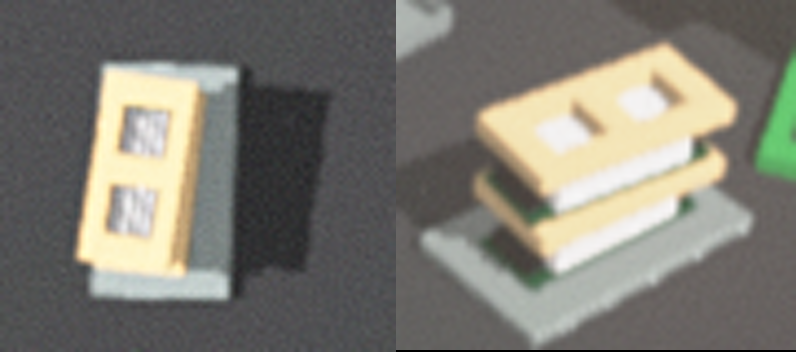

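View pics/crop1.png

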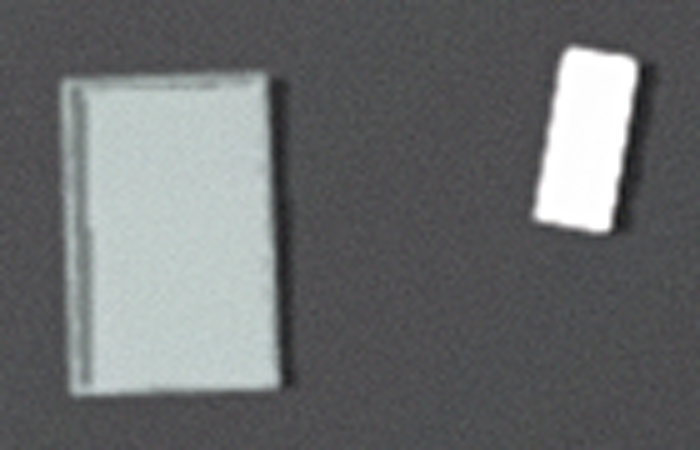

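The crop confirms the plywood plate, with its two windows, on top of the two finned modules. In the scene view the second plate shows between them. Next I measure.

```bash
cat > h.py <<'E'
import cv2,numpy as np
from scipy.spatial.transform import Rotation as R
def cast(c,uv,z):
    uv=np.atleast_2d(uv).astype(float); T=c["cam_to_world"]
    d=np.c_[(uv[:,0]-c["cx"])/c["fx"],(uv[:,1]-c["cy"])/c["fy"],np.ones(len(uv))]@T[:3,:3].T
    o=T[:3,3]; return (o+d*((z-o[2])/d[:,2])[:,None])[:,:2]
def ori(a): # jaws along y of an object with yaw a
    x=np.array([0,0,-1.]);y=np.array([-np.sin(a),np.cos(a),0]);return R.from_matrix(np.c_[x,y,np.cross(x,y)]).as_rotvec()
def rect(c,mask,z):
    """largest blob -> world rect (centre, (L,W), yaw)"""
    cs,_=cv2.findContours(mask.astype(np.uint8),cv2.RETR_EXTERNAL,cv2.CHAIN_APPROX_NONE)
    k=max(cs,key=cv2.contourArea)[:,0,:]
    w=cast(c,k,z)
    (cx,cy),(a,b),t=cv2.minAreaRect((w*1000).astype(np.float32))
    t=np.deg2rad(t)
    if a<b: a,b=b,a; t+=np.pi/2
    t=(t+np.pi/2)%np.pi-np.pi/2
    return np.array([cx,cy])/1000,(a,b),t
def region(mask,x0,y0,x1,y1):
    m=np.zeros_like(mask);m[y0:y1,x0:x1]=mask[y0:y1,x0:x1];return m
E
cat > meas.py <<'E'
from rig import manip
from h import *
for n in("top","scene"):
    c=manip.camera(n);im=c["image"];hsv=cv2.cvtColor(im,cv2.COLOR_RGB2HSV)
    H,S,V=[hsv[...,i].astype(int) for i in range(3)]
    big=n=="top"
    if big:
        print("px ply top", im[250,196],"side",[tuple(im[240,x]) for x in range(208,216)])
        print("tray",im[230,290],"stand",im[208,372],"pal",im[255,216],"bench",im[300,300])
        ply=(H>8)&(H<32)&(S>60)&(V>215)
        print("ply",rect(c,region(ply,180,200,225,270),.098))
        print("stand",rect(c,region(V>170,355,180,395,235),.024))
        gr=(V>110)
        print("tray",rect(c,region(gr,260,185,320,268),.016))
        print("tray z.0",rect(c,region(gr,260,185,320,268),.0))
        print("pallet",rect(c,region(gr&~((S>60)),185,200,230,270),.010))
    else:
        ply=(H>8)&(H<32)&(S>45)&(V>150)
        print("ply px",im[262,330],im[245,325])
        print("stand",rect(c,region(V>150,190,185,240,215),.024))
E
python3 meas.py
```

```text
px ply top [254 246 205] side [(np.uint8(254), np.uint8(247), np.uint8(206)), (np.uint8(255), np.uint8(244), np.uint8(199)), (np.uint8(244), np.uint8(220), np.uint8(163)), (np.uint8(201), np.uint8(167), np.uint8(123)), (np.uint8(197), np.uint8(169), np.uint8(122)), (np.uint8(172), np.uint8(145), np.uint8(106)), (np.uint8(133), np.uint8(124), np.uint8(110)), (np.uint8(119), np.uint8(125), np.uint8(121))]
tray [190 202 199] stand [254 254 254] pal [128 138 136] bench [76 74 76]
ply (array([0.47309201, 0.25612698]), (124.44022369384766, 12.72081470489502), np.float64(-0.08476522170391387))
stand (array([ 0.55561914, -0.24407108]), (113.49937438964844, 47.81810760498047), np.float64(-0.2114296905219355))
tray (array([0.50340637, 0.02160152]), (204.3894500732422, 133.72299194335938), np.float64(0.010463602575110587))
tray z.0 (array([0.50490955, 0.02161359]), (206.54136657714844, 135.13087463378906), np.float64(0.010463567205002411))
pallet (array([0.48025983, 0.28451752]), (172.5987548828125, 105.44136047363281), np.float64(-0.05765970128714226))
ply px [243 227 182] [242 223 176]
stand (array([ 0.5623244 , -0.23060863]), (120.92079162597656, 82.28343200683594), np.float64(-0.22443270770230228))
```

```bash
cat > meas2.py <<'E'
from rig import manip
from h import *
def ply_top(z,box=(180,200,225,270)):
    c=manip.camera("top");im=c["image"].astype(int)
    m=(im[...,0]-im[...,2]>25)&(im[...,0]>225)
    return rect(c,region(m,*box),z)
def ply_scene(z,box=(300,225,380,275)):
    c=manip.camera("scene");im=c["image"].astype(int)
    m=(im[...,0]-im[...,2]>30)&(im[...,0]>215)
    k=region(m,*box)
    return rect(c,k,z),k
if __name__=="__main__":
    print(ply_top(.098))
    r,k=ply_scene(.098);print(r)
    c=manip.camera("scene")["image"];print([tuple(int(v) for v in c[y,338]) for y in range(240,282,2)])
    print([tuple(int(v) for v in c[y,206]) for y in range(188,214)])
E
python3 meas2.py
```

```text
(array([0.4784921, 0.2851846]), (137.8517303466797, 71.48249053955078), np.float64(-0.08082627329363223))
(array([0.48151382, 0.29091187]), (133.73655700683594, 74.19425201416016), np.float64(-0.17097667303779573))
[(243, 225, 176), (244, 229, 185), (244, 229, 184), (239, 218, 169), (186, 159, 123), (182, 165, 148), (233, 223, 211), (244, 230, 189), (244, 229, 184), (244, 229, 184), (242, 234, 220), (243, 241, 240), (232, 232, 228), (228, 212, 163), (244, 231, 186), (244, 230, 186), (242, 237, 228), (243, 241, 240), (218, 219, 214), (165, 172, 164), (177, 181, 177)]
[(100, 96, 96), (97, 97, 97), (99, 97, 98), (100, 99, 99), (100, 98, 98), (101, 98, 98), (99, 97, 96), (145, 143, 140), (225, 222, 221), (246, 245, 244), (245, 244, 244), (244, 243, 243), (244, 243, 242), (245, 244, 244), (246, 246, 246), (246, 246, 246), (244, 244, 243), (243, 241, 241), (243, 241, 241), (242, 241, 240), (221, 219, 216), (145, 142, 140), (100, 99, 99), (99, 95, 98), (99, 98, 98), (102, 101, 101)]
```

```bash
python3 - <<'E'
from rig import manip
from h import *
c=manip.camera("top");im=c["image"].astype(int)
m=(im[...,0]-im[...,2]>25)&(im[...,0]>225)
k=region(m,180,200,225,270).astype(np.uint8)
for y in range(206,266,3): print(y,''.join('#' if v else '.' for v in k[y,180:225]),im[y,214])
a=im[200:270,175:235].astype(np.uint8)
b=np.repeat(k[200:270,175:235,None]*255,3,2)
cv2.imwrite("pics/m0.png",cv2.resize(np.hstack([a[...,::-1],b]),None,fx=6,fy=6,interpolation=cv2.INTER_NEAREST))
E
```

```text
206 ............................................. [77 77 82]
209 ............................................. [116 120 123]
212 ..............##############................. [199 208 205]
215 .............######################.......... [246 223 173]
218 .............#####################........... [217 182 130]
221 .............#####...........#####........... [195 162 114]
224 ............#####...........######........... [188 157 113]
227 ............#####...........#####............ [183 155 113]
230 ...........######################............ [179 152 116]
233 ...........#####################............. [168 145 111]
236 ..........######################............. [152 134 111]
239 ..........#####...........#####.............. [132 124 108]
242 .........######..........######.............. [122 120 110]
245 .........#####...........#####............... [126 129 126]
248 ........#############...######............... [119 125 125]
251 ........#####################................ [119 128 124]
254 ...........##################.#.............. [119 125 125]
257 .........................#######............. [186 201 196]
260 ............................................. [198 211 207]
263 ............................................. [ 97 102 102]
```

View pics/m0.png

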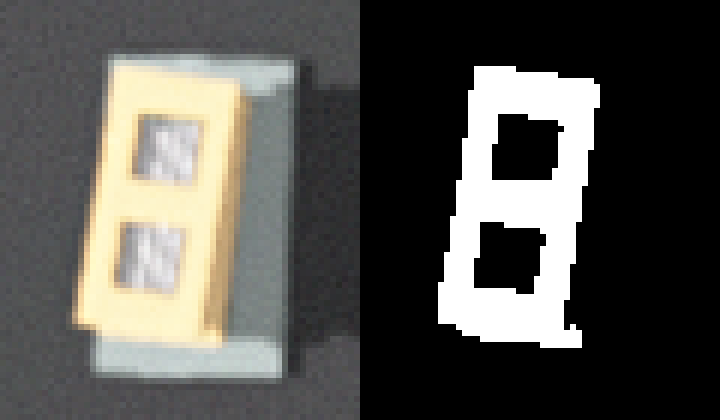

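The mask takes in lit end faces, so I use the window rims instead. Their midpoint gives the plate centre and the line through both gives the yaw.

```bash
cat > win.py <<'E'
from rig import manip
from h import *
def windows(z,box,name="top",thr=225,save=None):
    c=manip.camera(name);im=cv2.resize(c["image"],None,fx=4,fy=4,interpolation=cv2.INTER_CUBIC).astype(int)
    im=cv2.GaussianBlur(im.astype(np.float32),(5,5),0)
    m=((im[...,0]-im[...,2]>22)&(im[...,0]>thr))
    x0,y0,x1,y1=box;k=region(m,4*x0,4*y0,4*x1,4*y1).astype(np.uint8)
    cs,h=cv2.findContours(k,cv2.RETR_CCOMP,cv2.CHAIN_APPROX_NONE)
    hs=[q for q,e in zip(cs,h[0]) if e[3]>=0 and cv2.contourArea(q)>300]
    hs=sorted(hs,key=cv2.contourArea)[-2:]
    P=[]
    for q in hs:
        M=cv2.moments(q);u=(M["m10"]/M["m00"]+.5)/4-.5;v=(M["m01"]/M["m00"]+.5)/4-.5
        P.append(cast(c,[u,v],z)[0]);A=cv2.minAreaRect((cast(c,q[:,0]/4,z)*1000).astype(np.float32))[1];print("hole px",round(u,1),round(v,1),"size",A)
    if save: cv2.imwrite(save,k*255)
    P=np.array(P);d=P[1]-P[0];
    if d[0]<0:d=-d
    return P.mean(0),np.arctan2(d[1],d[0]),np.linalg.norm(d)
if __name__=="__main__":
    print(windows(.098,(180,200,225,270)))
    print(windows(.098,(300,225,380,275),"scene",210))
E
python3 win.py
```

```text
hole px 199.0 242.4 size (34.48096466064453, 35.33125305175781)
hole px 202.0 224.2 size (34.881385803222656, 35.384124755859375)
(array([0.4801005 , 0.28636738]), np.float64(-0.16625757646973277), np.float64(0.05560894662394894))
hole px 350.5 244.3 size (26.784027099609375, 37.84691619873047)
hole px 334.3 250.5 size (38.854679107666016, 26.692338943481445)
(array([0.48025379, 0.28964353]), np.float64(-0.16097995213593808), np.float64(0.05503510501242465))
```

```bash
cat > mv.py <<'E'
from rig import manip
from h import *
def st(s=""): print(s,"t",round(manip.get_time(),2),"p",np.round(manip.get_position(),4),"w",round(manip.get_width(),4),"F",np.round(manip.get_contact_force(),1))
def touch(x,y,z0,zmin,a,df=3,step=.002):
    f0=manip.get_contact_force()[2];z=z0
    while z>zmin:
        z-=step; manip.servo_line([x,y,z],ori(a),rate=.04)
        if abs(manip.get_contact_force()[2]-f0)>df: return True
    return False
E
python3 - <<'E'
from mv import *
x,y=.65,.15
manip.command_gripper(.064,30)
manip.move_to([x,y,.06],ori(0)); st("above")
manip.servo_line([x,y,.027],rate=.15); st()
print(touch(x,y,.027,.005,0)); st("touch64")
manip.servo_line([x,y,.035],rate=.1)
st()
E
```

```text
above t 3.16 p [0.65   0.1509 0.0604] w 0.064 F [ 0.7 -0.2 -0.3]
 t 3.52 p [0.6492 0.1503 0.0262] w 0.0641 F [ 1.1 -0.3  0.8]
True
touch64 t 5.03 p [0.6503 0.1501 0.016 ] w 0.0641 F [-1.5 -0.4  8.4]
 t 5.38 p [0.6508 0.1502 0.0362] w 0.0639 F [-0.4  0.4 -0.1]
```

```bash
python3 - <<'E'
from mv import *
x,y,a=.480,.287,-.165
manip.servo_line([.65,.15,.08],rate=.2)
manip.command_gripper(.080,30)
manip.move_to([x,y,.14],ori(a)); st("above")
manip.servo_line([x,y,.0965],ori(a),rate=.12); st("down")
manip.command_gripper(.05,30); st("grip")
manip.servo_line([x,y,.101],ori(a),rate=.03);st("up5")
c=manip.camera("scene")["image"]
cv2.imwrite("pics/g1.png",cv2.resize(c[180:310,270:430],None,fx=4.5,fy=4.5,interpolation=cv2.INTER_CUBIC)[...,::-1])
E
```

```text
above t 6.97 p [0.4809 0.2869 0.14  ] w 0.0799 F [ 0.3 -0.3 -0.2]
down t 7.47 p [0.4804 0.2865 0.096 ] w 0.0798 F [-0.3 -0.1  0.4]
grip t 7.78 p [0.4807 0.2873 0.0974] w 0.0612 F [ 0.6 -0.7  3.5]
up5 t 8.08 p [0.48   0.2871 0.1013] w 0.061 F [ 0.4  0.3 -0.4]
```

View pics/g1.png

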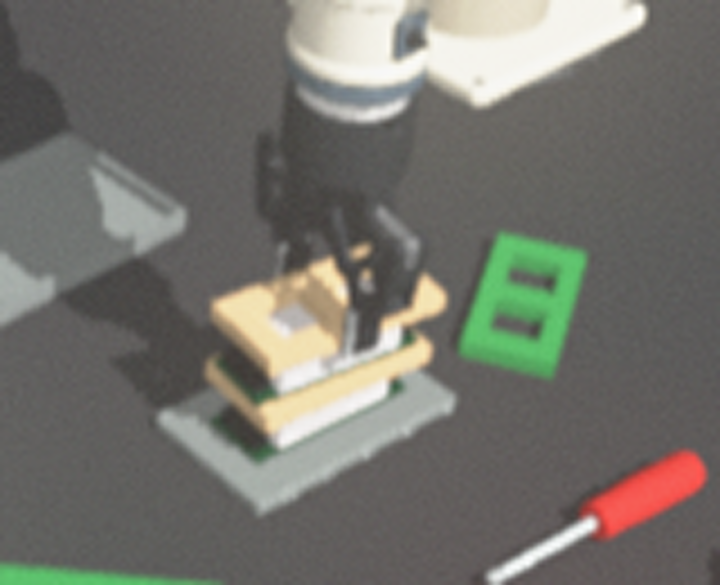

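The crop shows the upper plate held across its long sides (fingers at about crop (290,270) and (370,290)). It is lifted level and the module has stayed down. I carry it to the block.

```bash
python3 - <<'E'
from mv import *
x,y,a=.5556,-.2441,-.211
manip.servo_line([.480,.287,.18],rate=.2)
manip.move_to([x,y,.09],ori(a)); st("above stand")
manip.servo_line([x,y,.042],ori(a),rate=.12)
print(touch(x,y,.042,.032,a,df=2,step=.0015)); st("touch")
manip.command_gripper(.074); st("rel")
manip.servo_line([x,y,.10],rate=.2)
manip.move_to([.50,.12,.22],ori(-.1))   # clear of the views
st("clear")
c=manip.camera("top")["image"];s=manip.camera("scene")["image"]
cv2.imwrite("pics/p1.png",np.hstack([cv2.resize(c[160:290,160:420],None,fx=1.5,fy=1.5),cv2.resize(s[160:290,150:400],None,fx=1.5,fy=1.5)])[...,::-1])
E
```

```text
above stand t 10.64 p [ 0.556  -0.2432  0.0902] w 0.0611 F [-0.6 -0.1 -0.5]
True
touch t 12.44 p [ 0.5557 -0.2442  0.0354] w 0.0614 F [-3.3  1.2  8. ]
rel t 12.72 p [ 0.5556 -0.2441  0.0344] w 0.0741 F [-0.5 -0.3  0.3]
clear t 14.64 p [0.5002 0.1193 0.2195] w 0.0741 F [-0.1  0.8 -0.4]
```

View pics/p1.png

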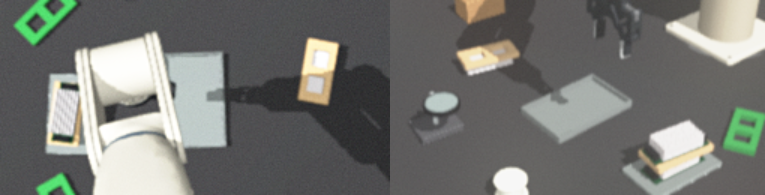

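The plate lies on the block at about (372,208) in the top view, and the module is exposed at about (204,235). I measure both.

```bash
python3 - <<'E'
from mv import *
from win import windows
c=manip.camera("top");im=c["image"]
cv2.imwrite("pics/mod.png",cv2.resize(im[200:270,175:235],None,fx=8,fy=8,interpolation=cv2.INTER_NEAREST)[...,::-1])
for y in range(212,260,4): print(y,[tuple(int(v) for v in im[y,x]) for x in range(192,216,2)])
E
```

```text
212 [(103, 104, 106), (192, 205, 200), (197, 207, 205), (196, 208, 205), (192, 206, 201), (198, 208, 206), (197, 204, 205), (192, 199, 201), (197, 209, 209), (190, 203, 201), (244, 244, 238), (254, 253, 247)]
216 [(119, 126, 124), (194, 203, 202), (246, 234, 203), (255, 248, 201), (128, 134, 82), (34, 39, 39), (55, 60, 53), (71, 74, 64), (98, 100, 81), (82, 86, 69), (169, 178, 149), (255, 253, 247)]
220 [(128, 137, 134), (200, 205, 203), (252, 243, 218), (229, 221, 217), (238, 237, 237), (207, 207, 204), (186, 194, 189), (179, 180, 181), (155, 153, 156), (107, 115, 111), (136, 149, 136), (255, 255, 250)]
224 [(168, 179, 176), (216, 216, 207), (255, 251, 240), (208, 206, 209), (204, 204, 205), (225, 224, 226), (229, 230, 229), (217, 216, 218), (229, 227, 228), (226, 221, 225), (171, 169, 167), (248, 244, 231)]
228 [(144, 150, 154), (236, 230, 215), (248, 243, 234), (214, 212, 215), (222, 220, 221), (211, 209, 209), (205, 202, 204), (237, 236, 236), (222, 220, 223), (224, 219, 222), (142, 135, 125), (245, 241, 222)]
232 [(152, 160, 160), (247, 238, 225), (237, 234, 231), (232, 232, 232
[... 671 characters left out ...]
02, 201), (222, 218, 220), (241, 241, 245), (151, 133, 102), (194, 165, 118), (121, 123, 116)]
248 [(240, 232, 213), (228, 209, 178), (171, 182, 175), (219, 223, 219), (198, 202, 201), (212, 211, 212), (237, 233, 236), (217, 214, 217), (189, 191, 191), (176, 150, 111), (179, 151, 113), (113, 120, 121)]
252 [(254, 243, 204), (154, 158, 104), (37, 48, 49), (37, 43, 48), (40, 43, 47), (45, 43, 49), (40, 38, 44), (16, 34, 29), (64, 80, 51), (209, 179, 127), (215, 186, 142), (111, 122, 120)]
256 [(217, 214, 202), (231, 225, 208), (237, 228, 204), (244, 233, 204), (246, 236, 203), (253, 240, 207), (255, 243, 205), (243, 233, 185), (249, 237, 187), (255, 246, 203), (189, 171, 147), (155, 168, 166)]
```

View pics/mod.png

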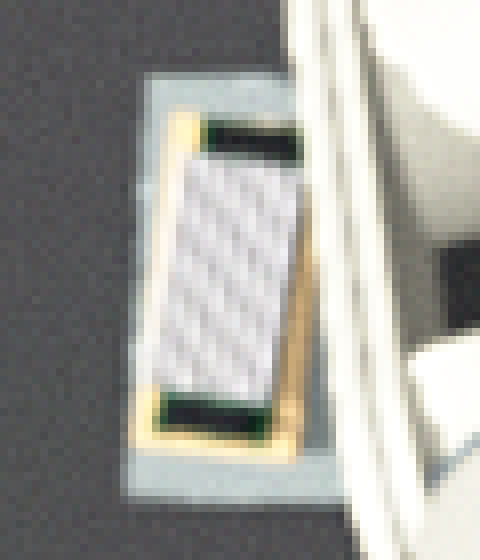

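```bash
python3 - <<'E'
from mv import *
from win import windows
c=manip.camera("top")
k=np.array([[190,158],[304,165],[272,402],[155,390]])/8-.5+[175,200]
w=cast(c,k,.086);print(w.round(4),w.mean(0))
d=(w[0]+w[1]-w[2]-w[3])/2;print("yaw",np.arctan2(d[1],d[0]),np.linalg.norm(d), np.linalg.norm(w[0]-w[1]))
im=c["image"].astype(int)
m=(im.min(2)>185)&(im[...,0]-im[...,2]<12)&(im[...,1]-im[...,0]<6)
print(rect(c,cv2.morphologyEx(region(m,190,219,213,250).astype(np.uint8),cv2.MORPH_OPEN,np.ones((3,3))),.086))
print("plate on stand",windows(.036,(350,180,400,235)))
E
```

```text
[[0.5242 0.2954]
 [0.5204 0.2518]
 [0.4306 0.2645]
 [0.4361 0.3089]] [0.47782857 0.28011463]
yaw -0.1460080882642997 0.08992544435384693 0.043720923883787344
(array([0.47826016, 0.28538196]), (86.1094970703125, 51.45621109008789), np.float64(-0.15457359809372484))
hole px 373.3 199.0 size (33.9693717956543, 37.14421081542969)Traceback (most recent call last):
  File "<stdin>", line 10, in <module>
  File "win.py", line 16, in windows
    P=np.array(P);d=P[1]-P[0];
                    ~^^^
IndexError: index 1 is out of bounds for axis 0 with size 1
```

```bash
python3 - <<'E'
from mv import *
x,y,a=.478,.282,-.15
manip.command_gripper(.067,45)
manip.move_to([x,y,.125],ori(a)); st("above")
manip.servo_line([x,y,.0785],ori(a),rate=.12); st("down")
manip.command_gripper(.03,45); st("grip")
manip.servo_line([x,y,.085],ori(a),rate=.04);st("up")
c=manip.camera("scene")["image"]
cv2.imwrite("pics/g2.png",cv2.resize(c[180:310,270:430],None,fx=4.5,fy=4.5,interpolation=cv2.INTER_CUBIC)[...,::-1])
E
```

```text
above t 15.92 p [0.4782 0.2817 0.1253] w 0.0671 F [0.8 0.4 0.2]
down t 16.45 p [0.4785 0.2815 0.0789] w 0.0672 F [-0.1 -0.1 -0.2]
grip t 16.77 p [0.4788 0.2822 0.0797] w 0.0454 F [-0.2 -3.1  6.2]
up t 17.09 p [0.4779 0.2821 0.0852] w 0.0455 F [-0.5 -0.4 -3.5]
```

View pics/g2.png

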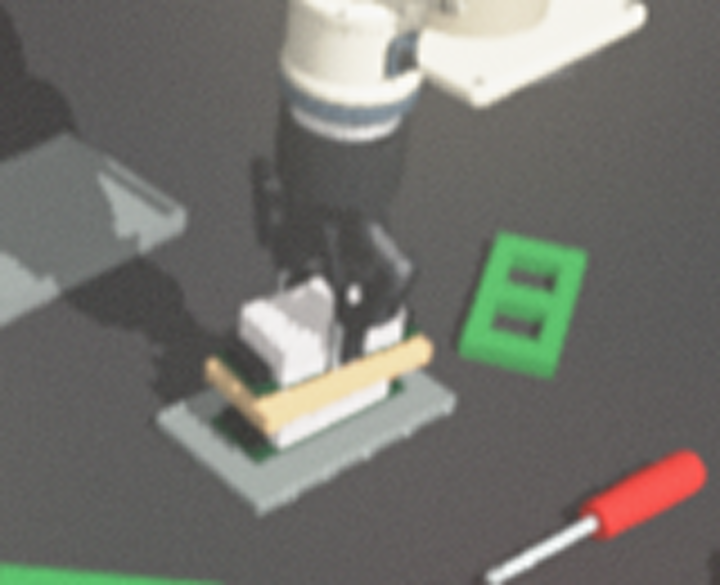

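The module is held (width 45.5 mm, tool load about 3 N) and the lower plate has stayed on the pallet stack. Next is the tray.

```bash
python3 - <<'E'
from mv import *
x,y,a=.503,.0216,.01
manip.servo_line([.478,.282,.14],rate=.2);st("lift")
manip.move_to([x,y,.085],ori(a)); st("above tray")
manip.servo_line([x,y,.035],ori(a),rate=.12)
print(touch(x,y,.035,.0265,a,df=3,step=.0015)); st("touch")
manip.command_gripper(.058); st("rel")
manip.servo_line([x,y,.10],rate=.2)
manip.move_to([.50,-.10,.22],ori(-.1))
st("clear")
c=manip.camera("top")["image"];s=manip.camera("scene")["image"]
cv2.imwrite("pics/p2.png",np.hstack([cv2.resize(c[160:290,160:420],None,fx=1.5,fy=1.5),cv2.resize(s[160:290,150:400],None,fx=1.5,fy=1.5)])[...,::-1])
cv2.imwrite("pics/low.png",cv2.resize(c[200:270,175:235],None,fx=8,fy=8,interpolation=cv2.INTER_NEAREST)[...,::-1])
from win import windows
print(windows(.054,(180,200,235,270)))
E
```

```text
lift t 17.57 p [0.4781 0.2821 0.1401] w 0.0454 F [-0.6  0.5 -3.6]
above tray t 18.61 p [0.503  0.0221 0.0846] w 0.0453 F [-1.   0.4 -3.3]
True
touch t 20.18 p [0.5031 0.0216 0.0297] w 0.0453 F [-3.6  0.1  8.3]
rel t 20.46 p [0.5032 0.0216 0.029 ] w 0.0582 F [ 0.1 -0.3  0.9]
clear t 21.68 p [ 0.4991 -0.0995  0.2184] w 0.0581 F [ 1.  -1.4 -0.2]
hole px 204.3 226.4 size (33.71231460571289, 34.50971221923828)
hole px 202.3 244.2 size (33.33451843261719, 35.71739959716797)
(array([0.47725879, 0.28576085]), np.float64(-0.1137585350132147), np.float64(0.055464089700283215))
```

View pics/p2.png

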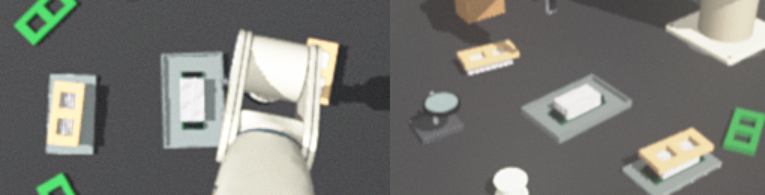

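View pics/low.png

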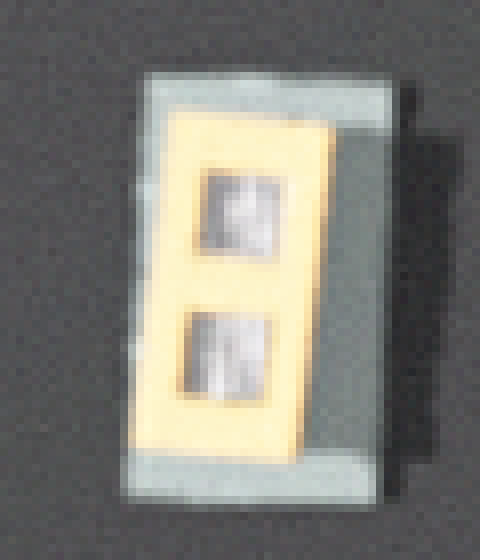

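The module lies in the middle of the tray with its fins up. The lower plate is uncovered at about (203,235). I pick it up with the fingertips kept above its underside, so they cannot touch the first plate when it is set down.

```bash
python3 - <<'E'
from mv import *
x,y,a=.4773,.2858,-.114
manip.command_gripper(.080,30)
manip.move_to([x,y,.10],ori(a)); st("above")
manip.servo_line([x,y,.0605],ori(a),rate=.12); st("down")
manip.command_gripper(.05,30); st("grip")
manip.servo_line([x,y,.066],ori(a),rate=.03)
manip.servo_line([x,y,.14],rate=.2);st("up")
manip.move_to([.52,.03,.18],ori(-.16))
c=manip.camera("top")["image"];s=manip.camera("scene")["image"]
cv2.imwrite("pics/g3.png",np.hstack([cv2.resize(c[160:290,160:420],None,fx=1.5,fy=1.5),cv2.resize(s[160:290,150:400],None,fx=1.5,fy=1.5)])[...,::-1])
from win import windows
print("plate1",windows(.036,(350,180,400,235),thr=205))
E
```

```text
above t 23.68 p [0.4779 0.2851 0.1004] w 0.0798 F [0.8 0.9 0.8]
down t 24.17 p [0.4775 0.2852 0.0604] w 0.0802 F [-0.   0.4 -0.7]
grip t 24.48 p [0.4779 0.286  0.0615] w 0.0612 F [ 0.5 -1.5  5.4]
up t 25.32 p [0.4771 0.2857 0.1397] w 0.0608 F [-0.3 -0.7 -0.7]Traceback (most recent call last):
  File "<stdin>", line 13, in <module>
  File "win.py", line 16, in windows
    P=np.array(P);d=P[1]-P[0];
                    ~^^^
IndexError: index 1 is out of bounds for axis 0 with size 0
```

View pics/g3.png

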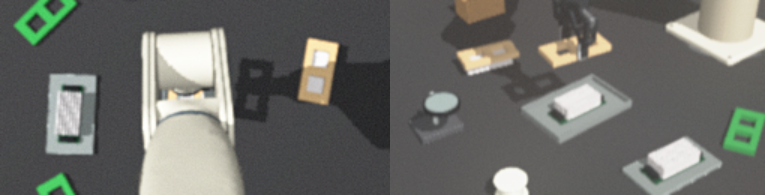

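```bash
python3 - <<'E'
from mv import *
c=manip.camera("top");im=c["image"].astype(int)
m=(im[...,0]-im[...,2]>20)&(im[...,0]>130)
print(rect(c,region(m,350,175,400,240),.036))
cv2.imwrite("pics/s1.png",np.hstack([cv2.resize(c["image"][175:240,345:400],None,fx=8,fy=8,interpolation=cv2.INTER_NEAREST)[...,::-1]]))
E
```

```text
(array([ 0.55554053, -0.24098622]), (133.88125610351562, 66.89555358886719), np.float64(-0.2146370685807728))
```

View pics/s1.png

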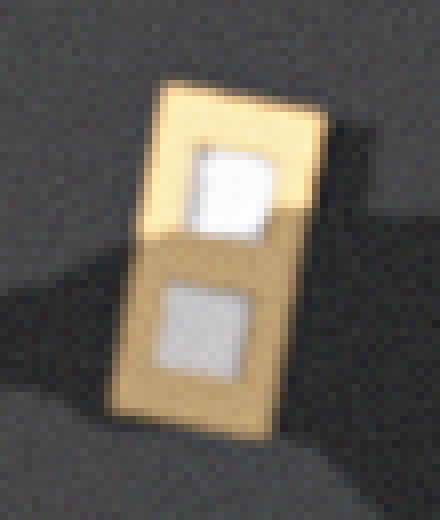

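The first plate measures (0.5555, -0.242) with yaw -0.214, which agrees with where the gripper released it. I lay the second plate on it.

```bash
python3 - <<'E'
from mv import *
x,y,a=.5556,-.2440,-.212
manip.move_to([x,y,.10],ori(a)); st("above stand")
manip.servo_line([x,y,.062],ori(a),rate=.12);st()
print(touch(x,y,.062,.0515,a,df=2,step=.0015)); st("touch")
manip.command_gripper(.076); st("rel")
manip.servo_line([x,y,.12],rate=.2)
manip.move_to([.48,.12,.25],ori(-.1))
st("clear")
c=manip.camera("top");im=c["image"].astype(int)
m=(im[...,0]-im[...,2]>20)&(im[...,0]>130)
print(rect(c,region(m,350,175,400,240),.048))
s=manip.camera("scene")["image"]
a_=cv2.resize(c["image"][175:240,345:400],None,fx=7,fy=7,interpolation=cv2.INTER_NEAREST)
b_=cv2.resize(s[178:218,180:240],None,fx=6,fy=7,interpolation=cv2.INTER_CUBIC)
b_=cv2.copyMakeBorder(b_,0,a_.shape[0]-b_.shape[0],0,0,cv2.BORDER_CONSTANT)
cv2.imwrite("pics/s2.png",np.hstack([a_,b_])[...,::-1])
cv2.imwrite("pics/sc2.png",s[...,::-1])
E
```

```text
above stand t 27.66 p [ 0.5557 -0.243   0.1002] w 0.0613 F [ 0.2  0.1 -0.5]
 t 28.12 p [ 0.5557 -0.2431  0.0619] w 0.0611 F [-0.2 -0.  -0.6]
True
touch t 29.38 p [ 0.5557 -0.244   0.0555] w 0.0612 F [-3.3  1.1  9.4]
rel t 29.68 p [ 0.5556 -0.244   0.0544] w 0.0761 F [-0.3  0.4 -1. ]
clear t 31.62 p [0.4803 0.1194 0.2495] w 0.0759 F [-0.8  0.2  0.4]
(array([ 0.55610138, -0.24087701]), (135.50706481933594, 68.90565490722656), np.float64(-0.20873616939542927))
```

View pics/s2.png

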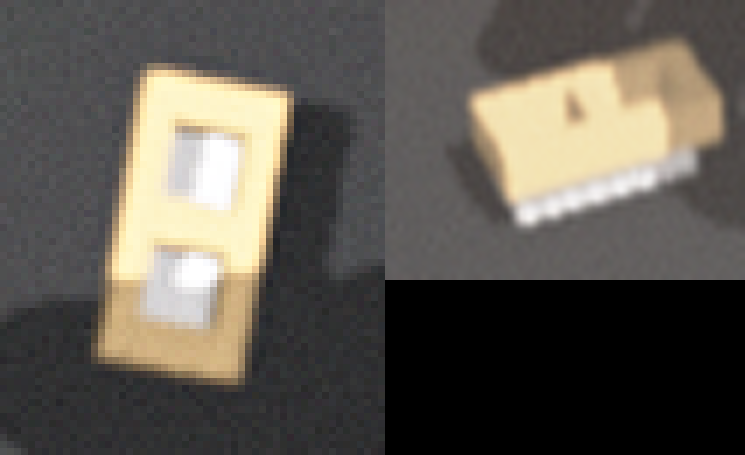

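View pics/sc2.png

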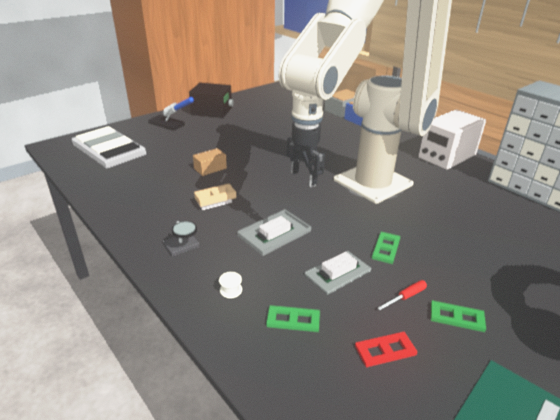

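The pile is flush in both views. The upper plate reads (0.556, -0.241), yaw -0.209, and the lower one read (0.5555, -0.241), yaw -0.215. The tray module is at about (275,229) in the scene view and the bottom module at about (340,267), both upright. Nothing else looks displaced and the gripper is clear, so I hand in the job.

```bash
python3 - <<'E'
from rig import manip
manip.hold(.3); manip.sign_off(); print(manip.get_time())
E
```

```text
the job is handed in; nothing more can be done
the job is handed in; nothing more can be done
```

The stack is unpacked and the job was handed in at about 32 s of the 72 s allowed; no verdict was reported.

- **Plates:** both are piled on the aluminium block. They are within about 1 mm and 0.4 deg of each other, and within about 3 mm and 0.2 deg of the block's measured pose.
- **Upper module:** it lies the right way up in the middle of the tray. The gripper released it within about 1 mm of the height expected for lying flat on the floor.
- **Bottom module:** it is uncovered and upright on the pallet. I judged this from the pictures only and did not measure how far it may have shifted.
- **Bystanders and look-alikes:** nothing appears to have moved in the last pictures. This was also judged by eye.

**Checks that failed or disagreed:**
- The first outline of the top plate was spoiled by its lit end faces, so I used its windows instead.
- Two estimates of the upper module's position differed by 5 mm across the jaws; I aimed between them and the grasp held.
- The window check of the plate on the block failed twice, at least once because of the arm's shadow, so I measured its outline instead.

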